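# Cull the faulty dough cards from the rack

## Task

Look over the five wooden dough cards leaning in the rack: one has a broken-off corner and one is worn shorter than the rest. Take these two out and put them in the low wooden crate, lying or leaning as they come, and leave the three sound cards standing in their places in the rack.

Things in the scene. Friction and masses are not known exactly. Their poses are not given: they have to be found in the camera images.
- rack: Fixed dark wooden rack, 442 (y) x 105 x 115 mm high: five 81 mm bays 86 mm apart along y, one leaning card in each, in any order. Origin on the table, 36 mm under the card feet. Up the card from its foot: front lip to 12 mm, dividers to 30, back board to 50; slats behind the card's edges to 85, leaving its middle 52 mm free behind. A card slides out along its own z.
- crate: Fixed low open crate of light wood, 170 (x) x 210 (y) x 55 mm high, walls and floor 7 mm or less, with a 14 mm post in each inner corner. Origin on the table under its centre.
- card_a: Sound wooden dough card: a whole rectangle 74 mm wide, 130 mm tall, 10 mm thick, pale plywood with a dark foot strip. Origin: middle of its foot at mid thickness; z runs up the card, y across its width, x through its thickness, to the rear. Stands in the rack with z leaning 27.5 degrees back from vertical, away from the robot. 55 to 115 g.
- card_b: Sound wooden dough card: a whole rectangle 74 mm wide, 130 mm tall, 10 mm thick, pale plywood with a dark foot strip. Origin: middle of its foot at mid thickness; z runs up the card, y across its width, x through its thickness, to the rear. Stands in the rack with z leaning 27.5 degrees back from vertical, away from the robot. 55 to 115 g.
- card_c: Sound wooden dough card: a whole rectangle 74 mm wide, 130 mm tall, 10 mm thick, pale plywood with a dark foot strip. Origin: middle of its foot at mid thickness; z runs up the card, y across its width, x through its thickness, to the rear. Stands in the rack with z leaning 27.5 degrees back from vertical, away from the robot. 55 to 115 g.
- card_chipped: Faulty dough card, 74 x 130 x 10 mm like the sound ones, but with its upper +y corner broken off: 26 mm of the top edge and 45 mm of the side are missing. The middle of the top edge is whole. Origin: middle of its foot at mid thickness; z runs up the card, y across its width, x through its thickness, to the rear. Stands in the rack with z leaning 27.5 degrees back from vertical, away from the robot. 55 to 115 g.
- card_short: Faulty dough card: 74 mm wide and 10 mm thick like the others, but worn short, only 100 mm tall. Origin: middle of its foot at mid thickness; z runs up the card, y across its width, x through its thickness, to the rear. Stands in the rack with z leaning 27.5 degrees back from vertical, away from the robot. 55 to 115 g.
- card_chipped_mid (a point): Middle of the chipped card, 65 mm up its z axis from its foot.
- card_short_mid (a point): Middle of the short card, 50 mm up its z axis from its foot.

How it is judged:
By the outcome, as a careful person would: the job done as asked, in the order asked, and still so for the second after the job is handed in, with the robot touching nothing.
It also fails if it takes over 72 s, if anything falls off the work surface, if the arm or the gripper's body presses on something with over 40 N, if the wrist force passes 120 N, or if a joint passes its speed limit or range.

## Robot

A 6-joint arm with a two-finger parallel gripper is mounted at the origin on a cart in front of the work surface, level with it; the furniture and walls round the work are solid. World frame = base frame: x ahead of the robot, y to its left, z up, the work surface at z = 0. Lengths are in m, angles in degrees, forces in N, time in s.
With the tool pointing down it reaches from about 0.325 to 0.925 m from the base axis. Payload 3.1 kg.
Tool frame: the origin (TCP) lies at the very end of the fingers, on their centre line; the grasp point (between the pads) lies 19 mm behind it (bot.grip_depth is the distance from the TCP to the grasp point, in m); z points along the fingers, y is the line along which they close (so a half turn about z gives the same grasp; the last joint's range is limited). The gripper opens to 85 mm and grips with 20 to 120 N. Pads are 22 mm wide; open, the fingers measure 114 mm over their backs; the gripper's body (76 mm by 85 mm) begins 54 mm behind the grasp point. The pads swing forward as they close: fully open they stand 13 mm farther back than shut.
Start: joints at [-81.715, 12.427, 92.441, -0, 75.132, -6.429], TCP at [0.159, -0.605, 0.231] pointing down, gripper open.
Joint ranges: [-157.48, 157.48], [-44.54, 120.13], [17.64, 146.25], [-64.5, 244.5], [7.68, 150.69], [-147.95, 147.95]. Speed limits (degrees/s): [159.86, 159.86, 180, 180, 180, 180].

## Interface

Orientations are given as [roll, pitch, yaw] about the fixed x, y, z axes, in that order (R = Rz(yaw) Ry(pitch) Rx(roll)).
In Python, from workcell import telemetry, viewer, bot gives the robot as it stands. The module is installed in compiled form; this text tells all that it offers.
- The arm moves only by the shell command python3 -m inch 'ROWS' [FORCE]. ROWS is JSON, a list of rows, each a list of 3 entries, a list of its own where there are three numbers: the closure, from -1 (fully open) to 1 (shut), then the shift along the world's x, y, z in mm, then the turn about the world's z in rad. In form: [[claw, [x, y, z], spin], ...]. A call has exactly 10 rows; each row is the pose to reach, as a shift and turn from the pose commanded when the call began; what a row does not reach only later rows make up. A row lasts 1/10 s, in which the tool goes at most 50 mm and 8.59 degrees, less where a joint would pass 70% of its speed; a pose out of reach is approached as far as the arm can. A call with a gripper value outside its range is refused whole. The fingers move at their own pace and stop on an object; FORCE is the grip in N (left out, the last holds). Time passes only in rows, so rows that repeat a pose let the fingers close, or fill a call up. It gives the time, the measured TCP pose, the force, the opening and the grip force at its end, in the units of the state.
- telemetry.read_state(): the state, without advancing time (a new reading comes with each control period).
- viewer.camera(name): name is "scene" or "top"; returns a dict with "image" (400x640x3 uint8, red, green, blue), "intrinsics" (3x3 intrinsics, pixels), "rvec" (rotation vector, rad) and "tvec" (3), from world to camera coordinates, as OpenCV has them. Camera axes: x right, y down, z forward; pixel columns grow to the right and rows downward; lengths in m; the calibration is good to about 2 mm. A picture is of the moment at which its call begins. There is no depth.
- bot.finish_job(): hands the job in; it is judged then, once.
Trained networks look in a picture, given as the dict that the camera call returned (one of the last four; its "shot" number tells which), for a name from the list of things; names that differ only in an ending like _2 or _b are one class to them, and where a whole thing is asked for, a point or a joint stands for the part that bears it (a point fixed in the world has none). Each returns a list of dicts, best first, with "score" (0 to 1); they miss things now and then, are a little off and sometimes report something else, mostly with a low value. They report only what shows in the picture. A call takes as long as a camera call.
- viewer.cut_out(picture, target): "region" (400x640 bool, what is visible of it) and "rect" ([left, top, right, bottom] in pixels, round what is visible of it).
The state is a dict: "t": time; "qpos": joint angles; "qd": joint speeds; "effort": joint torques, N m; "tool_pos": TCP position; "orientation": TCP orientation; "contact_force": force on the tool from outside, world axes, zero at the start; "moment": the same for the moment, N m; "opening": opening from 0.0 (shut) to 1.0 (fully open); "gripper_force": force on a finger pad.
Only numpy, scipy, OpenCV 4.12 (cv2) and the standard library are available. Lean on these libraries where they do the work, as an engineer would, in place of code of your own. Each camera call takes 0.05 s, during which the arm holds its last target. There are 200 camera calls.

## Working session

There is one attempt and no reset: what is moved stays moved. The work goes in short steps, Python scripts to look and compute and a shell command to move; the robot and the scene stay as the last step left them, time stands still between calls to the robot, and variables do not carry over. Pictures are saved under pics/ and viewed, at most 10 in all, crops included, and the job is handed in when it is done.

```bash
mkdir -p pics; cat > h.py <<'E'
import numpy as np, cv2
from workcell import telemetry, viewer, bot
def cam(n):
    p=viewer.camera(n); p['R']=cv2.Rodrigues(np.array(p['rvec'],float))[0]; return p
def save(p,f,box=None,s=1):
    im=p['image'][:,:,::-1]
    if box: im=im[box[1]:box[3],box[0]:box[2]]
    cv2.imwrite('pics/'+f,cv2.resize(im,None,fx=s,fy=s,interpolation=cv2.INTER_CUBIC))
def toz(p,uv,n,d):
    "ray through uv meets plane n.X=d"
    K=np.array(p['intrinsics']);R=p['R'];t=np.array(p['tvec']).ravel()
    c=-R.T@t; r=R.T@np.linalg.solve(K,[uv[0],uv[1],1]); n=np.array(n,float)
    return c+r*(d-n@c)/(n@r)
def proj(p,X):
    return cv2.projectPoints(np.array(X,float).reshape(-1,3),np.array(p['rvec'],float),np.array(p['tvec'],float),np.array(p['intrinsics'],float),None)[0].reshape(-1,2)
E
python3 - <<'E'
from h import *
for n in('scene','top'):
    p=cam(n); save(p,n+'0.png')
    print(n,(-p['R'].T@np.array(p['tvec']).ravel()).round(3),p['R'][2].round(3))
    for k in('rack','crate','card_a','card_chipped','card_short'):
        print(k,[(round(d['score'],2),np.round(d['rect']).tolist(),int(d['region'].sum())) for d in viewer.cut_out(p,k)])
print(telemetry.read_state())
E
```

```text
scene [0.812 0.684 1.113] [-0.158 -0.59  -0.792]
rack [(0.64, [297.0, 177.0, 379.0, 326.0], 3646)]
crate [(0.57, [265.0, 108.0, 326.0, 169.0], 2999)]
card_a [(0.86, [307.0, 186.0, 332.0, 220.0], 380), (0.84, [316.0, 209.0, 344.0, 251.0], 482), (0.6, [299.0, 164.0, 327.0, 196.0], 343)]
card_chipped [(0.55, [336.0, 271.0, 363.0, 308.0], 569)]
card_short [(0.96, [331.0, 244.0, 352.0, 277.0], 429)]
top [ 0.506 -0.049  1.338] [ 0.069 -0.008 -0.998]
rack [(0.66, [196.0, 189.0, 362.0, 229.0], 2720)]
crate [(0.77, [396.0, 172.0, 480.0, 248.0], 5102)]
card_a [(0.72, [331.0, 186.0, 360.0, 217.0], 770), (0.65, [296.0, 186.0, 331.0, 215.0], 799), (0.6, [262.0, 186.0, 296.0, 215.0], 819), (0.38, [198.0, 186.0, 230.0, 212.0], 751)]
card_chipped [(0.76, [200.0, 185.0, 230.0, 216.0], 714)]
card_short [(0.83, [230.0, 191.0, 262.0, 212.0], 609)]
{'t': 0.6, 'qpos': array([-8.17149933e+01,  1.24253794e+01,  9.24408737e+01, -2.30817829e-04,
        7.51313667e+01, -6.42997054e+00]), 'qd': array([ 0.04330546, -0.01934602, -0.03225265, -0.1089114 , -0.03032147,
       -0.07975647]), 'effort': array([ 7.51245971e-04, -3.96580017e+01, -3.04031146e+01, -5.69190331e-05,
        1.13897153e-03,  5.49005534e-06]), 'tool_pos': array([ 0.15876503, -0.6045172 ,  0.231324  ]), 'orientation': array([1.79997660e+02, 4.88234884e-04, 1.47150364e+01]), 'contact_force': array([ 0.10262412, -0.40147862, -0.67678287]), 'moment': array([-0.01041156,  0.00864869,  0.01232214]), 'gripper_force': 0.0, 'opening': 0.9990489468786016}
```

```bash
python3 - <<'E'
import cv2
a=cv2.imread('pics/scene0.png')[90:340,230:420];b=cv2.imread('pics/top0.png')[150:270,180:500]
cv2.imwrite('pics/s1.png',cv2.resize(a,None,fx=2.4,fy=2.4,interpolation=2)[:600]);cv2.imwrite('pics/t1.png',cv2.resize(b,None,fx=2.5,fy=2.5,interpolation=2))
E
```

```text
(no output)
```

View pics/s1.png

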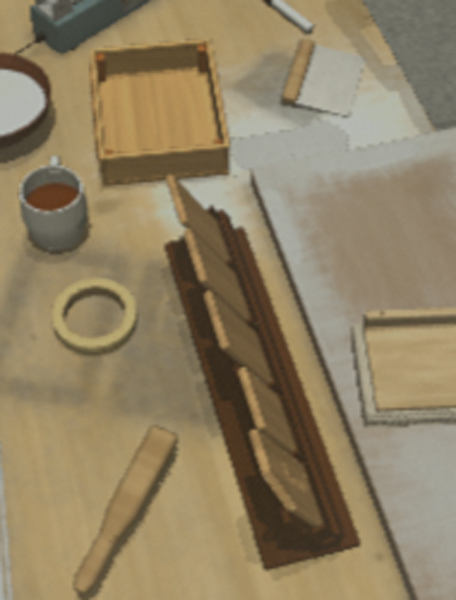

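View pics/t1.png

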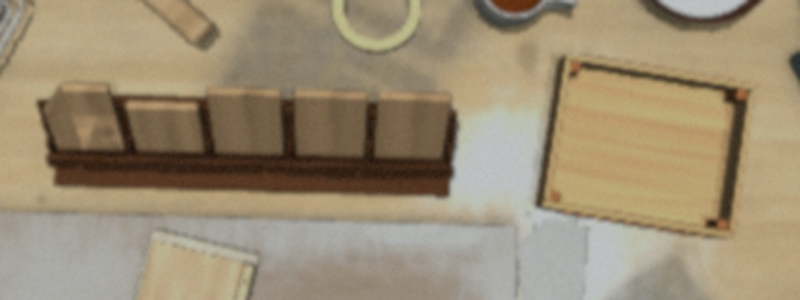

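View pics/top0.png

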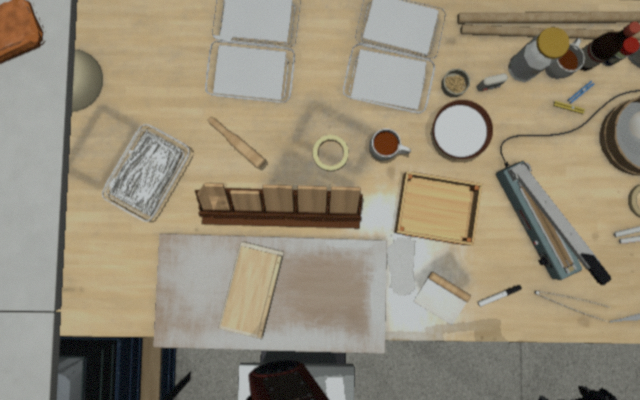

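The scene and top crops agree: in the top crop, from left (+y) to right, the cards are chipped (about 85,118, upper left corner gone), short (about 165,127) and three sound ones. The crate is at right (about 645,145). Next I fit the rack and crate poses.

```bash
cat > fit.py <<'E'
from h import *
from scipy.optimize import least_squares
P=[cam('top'),cam('scene')]
a=np.radians(27.5); ez=np.array([np.sin(a),0,np.cos(a)]); ex=np.array([np.cos(a),0,-np.sin(a)]); ey=np.array([0,1,0])
def Rz(w): return np.array([[np.cos(w),-np.sin(w),0],[np.sin(w),np.cos(w),0],[0,0,1]])
def corners(o,w,H):
    L=[o+Rz(w)@(ez*s+ey*y+ex*x) for s in(12,H) for y in(-37,37) for x in(-5,5) for o in[np.array(o)*1000]]
    return np.array(L)/1000
H=[130,100,130,130,130]
def pos(v,i): return np.array([v[0],v[1],.036])+Rz(v[2])@[0,(2-i)*.086,0]
obs=[]
for ci,p in enumerate(P):
    v0=[.5,.13,0]
    for k in('card_a','card_chipped','card_short'):
        for d in viewer.cut_out(p,k):
            if d['score']<.5: continue
            obs.append((ci,k,d['rect']))
def assign(v):
    out=[]
    for ci,k,r in obs:
        i={'card_chipped':0,'card_short':1}.get(k)
        c=np.array([(r[0]+r[2])/2,(r[1]+r[3])/2])
        if i is None: i=2+int(np.argmin([np.linalg.norm(proj(P[ci],corners(pos(v,j),v[2],130)).mean(0)-c) for j in(2,3,4)]))
        out.append((ci,i,r))
    return out
def res(v,A):
    e=[]
    for ci,i,r in A:
        q=proj(P[ci],corners(pos(v,i),v[2],H[i])); m=[*q.min(0),*q.max(0)]
        if ci==0: 
            e+= [m[1]-r[1]]+[m[2]-r[2]]+([m[0]-r[0]] if i else [])
        else: e+=[m[0]-r[0], m[1]-r[1]] if i else []
    return np.array(e)
m=[o for o in obs if o[0]==0]
c=toz(P[0],(279,205),[0,0,1],.08); print('start',c)
v=[c[0]-.03,c[1],0]
for _ in range(4):
    A=assign(v); s=least_squares(res,v,args=(A,),loss='soft_l1',x_scale=[.01,.01,.05]); v=s.x
print('rack',v[:2].round(4),np.degrees(v[2]).round(2)); 
for (ci,i,r) in A: print(ci,i,res(v,[(ci,i,r)]).round(1))
for i in range(5): print(i,'foot',pos(v,i).round(4),'topmid',(pos(v,i)+Rz(v[2])@ez*H[i]/1000).round(4))
# crate: rim corners
for ci,p in enumerate(P):
    d=viewer.cut_out(p,'crate')[0]; mk=d['region'].astype(np.uint8)
    ct=max(cv2.findContours(mk,0,2)[0],key=cv2.contourArea)
    for z in(.055,.0):
        w=np.array([toz(p,u[0],[0,0,1],z)[:2] for u in ct],np.float32)
        print('crate',ci,z,cv2.minAreaRect(w*1000))
E
python3 fit.py
```

```text
start [0.58579004 0.05148399 0.08      ]Traceback (most recent call last):
  File "fit.py", line 38, in <module>
    A=assign(v); s=least_squares(res,v,args=(A,),loss='soft_l1',x_scale=[.01,.01,.05]); v=s.x
  File "fit.py", line 23, in assign
    if i is None: i=2+int(np.argmin([np.linalg.norm(proj(P[ci],corners(pos(v,j),v[2],130)).mean(0)-c) for j in(2,3,4)]))
                                                               ~~~~~~~^^^^^^^^^^^^^^^^^^^
  File "fit.py", line 7, in corners
    L=[o+Rz(w)@(ez*s+ey*y+ex*x) for s in(12,H) for y in(-37,37) for x in(-5,5) for o in[np.array(o)*1000]]
                                                                                                 ^
UnboundLocalError: cannot access local variable 'o' where it is not associated with a value
```

```bash
sed -i 's/ for o in\[np.array(o)\*1000\]//; s/L=\[o+Rz/L=[np.array(o)*1000+Rz/' fit.py; python3 fit.py
```

```text
start [0.58579004 0.05148399 0.08      ]
rack [0.5652 0.0498] 0.44
0 2 [-1.1 -0.1 -1.1]
0 4 [-2.4 -1.2 -0.8]
0 3 [ 0.5 -2.8 -0.3]
0 0 [0.7 0.9]
0 1 [-0.8  5.3  0.1]
1 3 [2.2 0.2]
1 2 [ 0.1 -2.4]
1 4 [ 0.1 -3. ]
1 0 []
1 0 []
1 1 [-0.5 -4.1]
0 foot [0.5639 0.2218 0.036 ] topmid [0.6239 0.2223 0.1513]
1 foot [0.5645 0.1358 0.036 ] topmid [0.6107 0.1362 0.1247]
2 foot [0.5652 0.0498 0.036 ] topmid [0.6252 0.0503 0.1513]
3 foot [ 0.5658 -0.0362  0.036 ] topmid [ 0.6258 -0.0357  0.1513]
4 foot [ 0.5665 -0.1222  0.036 ] topmid [ 0.6265 -0.1217  0.1513]
crate 0 0.055 ((584.5042114257812, -376.25653076171875), (218.01043701171875, 173.55345153808594), 81.31458282470703)
crate 0 0.0 ((587.8878784179688, -390.306884765625), (227.35971069335938, 180.9962615966797), 81.31455993652344)
crate 1 0.055 ((593.5020751953125, -360.2647705078125), (259.3106384277344, 169.5526123046875), 79.73866271972656)
crate 1 0.0 ((582.121826171875, -414.54461669921875), (272.7934265136719, 178.36854553222656), 79.73867797851562)
```

```bash
cat >> fit.py <<'E'
def ov(p,box,s):
    im=cv2.resize(p['image'][box[1]:box[3],box[0]:box[2],::-1],None,fx=s,fy=s,interpolation=2)
    def seg(X,c):
        q=((proj(p,X)+.5-np.array(box[:2]))*s).astype(int); cv2.polylines(im,[q.reshape(-1,1,2)],True,c,1)
    for i in range(5):
        C=corners(pos(v,i),v[2],H[i]); seg(C[[0,2,6,4]],(0,255,0)); 
        seg(C[[5,7,6,4]],(255,0,0))
    w=np.radians(-8.7)
    seg([np.array([.5845,-.376,.055])+Rz(w)@[x,y,0] for x,y in((.085,.105),(.085,-.105),(-.085,-.105),(-.085,.105))],(0,0,255))
    return im
A_=ov(P[0],(190,160,490,255),2.6); B_=ov(P[1],(255,95,385,330),1.45)
A_=ov(P[0],(190,165,490,255),2.65)
cv2.imwrite('pics/ov_top.png',A_); cv2.imwrite('pics/ov_sc.png',ov(P[1],(255,100,385,335),2.5))
E
python3 fit.py|head -2
```

```text
start [0.58579004 0.05148399 0.08      ]
rack [0.5661 0.0526] 0.38
```

View pics/ov_top.png

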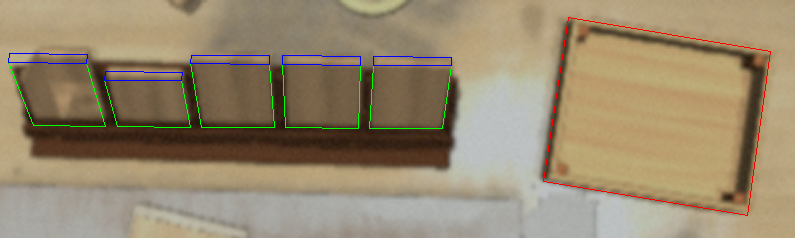

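View pics/ov_sc.png

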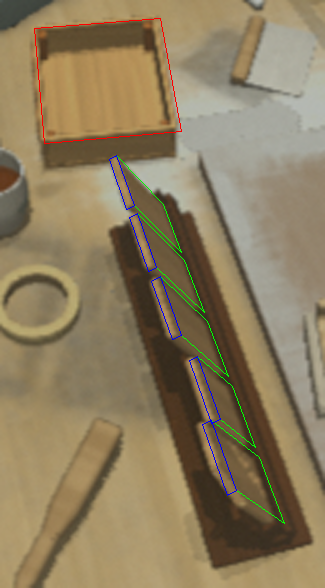

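Both overlays land within a few pixels of the cards and the crate rim, at (656,115) in the top crop. The rack yaw looks slightly off, so I'll measure it from the rack's front edge.

```bash
cat > e.py <<'E'
from h import *
p=cam('top'); im=p['image'].astype(float); g=im.mean(2)
def line(fr,cols,z):
    pts=[]
    for c in cols:
        pts.append((c,fr(c)))
    W=np.array([toz(p,u,[0,0,1],z) for u in pts])
    k=np.polyfit(W[:,1],W[:,0],1); r=W[:,0]-np.polyval(k,W[:,1]); ok=abs(r)<.003
    k=np.polyfit(W[ok,1],W[ok,0],1); return np.degrees(-np.arctan(k[0])),np.polyval(k,.05),ok.mean()
d=np.diff(g,axis=0)
front=lambda c:215+np.argmax(d[215:238,c])+.5
print('front edge z0',line(front,range(206,355),0.))
top=lambda c:178+np.argmin(d[178:198,c])+.5
print('card top (sound) z.151',line(top,[*range(268,293),*range(303,325),*range(336,357)],.149))
for r in (196,200,206): 
    print(r,np.round(g[r,195:366]).astype(int).tolist())
E
python3 e.py
```

```text
front edge z0 (np.float64(-0.7006756366144394), np.float64(0.5317675024418458), np.float64(1.0))
card top (sound) z.151 (np.float64(-0.8950158637587022), np.float64(0.6248454182662171), np.float64(1.0))
196 [144, 101, 64, 70, 84, 88, 89, 92, 95, 95, 97, 100, 98, 106, 121, 127, 126, 126, 129, 127, 124, 121, 118, 107, 100, 95, 95, 95, 94, 97, 90, 64, 32, 32, 32, 50, 74, 91, 97, 95, 91, 90, 92, 93, 97, 96, 98, 98, 99, 95, 96, 92, 90, 94, 93, 97, 100, 107, 101, 102, 101, 95, 91, 84, 64, 37, 28, 37, 50, 77, 91, 89, 93, 94, 95, 99, 96, 99, 96, 99, 97, 96, 93, 90, 85, 87, 89, 90, 93, 94, 93, 96, 94, 91, 92, 91, 88, 60, 34, 31, 33, 31, 52, 77, 90, 91, 97, 96, 99, 98, 99, 98, 100, 98, 97, 97, 94, 90, 87, 89, 89, 90, 89, 95, 96, 95, 94, 93, 92, 93, 86, 61, 41, 35, 38, 54, 81, 88, 93, 93, 96, 97, 97, 98, 98, 99, 98, 97, 94, 92, 86, 87, 88, 87, 90, 92, 92, 93, 94, 93, 92, 93, 92, 86, 60, 46, 53, 93, 153, 170, 172]
200 [150, 133, 85, 53, 62, 84, 91, 91, 95, 96, 96, 96, 97, 99, 106, 122, 132, 136, 137, 133, 132, 124, 119, 117, 111, 107, 105, 104, 104, 107, 109, 100, 71, 41, 34, 29, 49, 81, 95, 96,
[... 551 characters left out ...]
46, 108, 67, 38, 49, 80, 96, 97, 96, 94, 96, 96, 95, 94, 99, 118, 125, 123, 118, 109, 103, 100, 100, 105, 107, 106, 102, 103, 105, 110, 114, 95, 60, 36, 38, 32, 46, 80, 92, 96, 95, 94, 94, 91, 96, 96, 96, 97, 96, 93, 90, 86, 85, 89, 96, 94, 102, 101, 104, 104, 98, 97, 93, 80, 51, 39, 42, 41, 55, 80, 88, 90, 92, 94, 94, 96, 97, 96, 98, 96, 96, 95, 92, 91, 89, 85, 91, 91, 94, 92, 93, 94, 91, 92, 89, 77, 50, 29, 36, 33, 41, 64, 84, 90, 90, 92, 97, 95, 99, 98, 97, 98, 99, 99, 95, 94, 89, 89, 90, 88, 92, 92, 95, 94, 90, 91, 93, 87, 76, 52, 44, 42, 45, 75, 89, 90, 92, 93, 93, 96, 97, 98, 98, 97, 96, 97, 97, 92, 89, 88, 89, 93, 92, 92, 92, 93, 92, 91, 91, 86, 68, 45, 37, 32, 64, 118, 166, 181, 183]
```

```bash
python3 - <<'E'
from h import *
p=cam('top'); a=np.radians(27.5); n=[np.cos(a),0,-np.sin(a)]
for r,c in((196,(197.8+1,226.6)),(200,(199.2,227.)),(206,(201.6,228.8)),(196,(230.6,259.1)),(200,(231.4,260)),(206,(233.5,260.6))):
    w=[toz(p,(x,r),n,np.dot(n,[.564,0,.036])-.005) for x in c]; print(r,w[0].round(4),w[1].round(4),((w[0]+w[1])/2)[1].round(4))
E
```

```text
196 [0.6033 0.2537 0.1223] [0.6042 0.1823 0.124 ] 0.218
200 [0.5943 0.2566 0.105 ] [0.5952 0.1843 0.1067] 0.2205
206 [0.5803 0.2564 0.0782] [0.5813 0.1842 0.08  ] 0.2203
196 [0.6043 0.1721 0.1242] [0.6052 0.0991 0.1259] 0.1356
200 [0.5953 0.1729 0.107 ] [0.5962 0.0986 0.1087] 0.1357
206 [0.5814 0.1717 0.0803] [0.5823 0.0999 0.082 ] 0.1358
```

```bash
python3 -m inch '[[-0.3,[25,40,20],0.13],[-0.3,[50,80,20],0.26],[-0.3,[75,120,20],0.39],[-0.3,[100,160,20],0.52],[-0.3,[125,200,20],0.65],[-0.3,[150,240,20],0.78],[-0.3,[175,280,20],0.91],[-0.3,[200,320,20],1.04],[-0.3,[222,360,20],1.17],[-0.3,[244,400,20],1.3]]' 25
python3 -m inch '[[-0.3,[24,40,0],0],[-0.3,[48,80,0],0],[-0.3,[72,120,0],0],[-0.3,[96,160,0],0],[-0.3,[120,200,0],0],[-0.3,[144,240,0],0],[-0.3,[168,280,0],0],[-0.3,[184,310,0],0],[-0.3,[200,340,0],0],[-0.3,[200,340,0],0]]'
```

```text
t: 3.1
tool_pos: [0.4035, -0.2028, 0.2517]
orientation: [179.9, 0.0, 89.5]
contact_force: [1.0, 0.1, 0.5]
opening: 0.648
gripper_force: 0.0
t: 4.1
tool_pos: [0.604, 0.1391, 0.2511]
orientation: [179.9, -0.1, 89.4]
contact_force: [-0.1, 0.1, -0.4]
opening: 0.646
gripper_force: 0.0
```

```bash
python3 -m inch '[[-0.3,[0,0,0],0],[-0.3,[0,0,-25],0],[-0.3,[0,0,-50],0],[-0.3,[0,0,-75],0],[-0.3,[0,0,-95],0],[-0.3,[0,0,-110],0],[-0.3,[0,0,-120],0],[-0.3,[0,0,-130],0],[-0.3,[0,0,-140],0],[-0.3,[0,0,-140],0]]'
python3 - <<'E'
from h import *
p=cam('scene'); save(p,'g1.png',(280,150,400,320),3.5)
E
```

```text
t: 5.1
tool_pos: [0.6019, 0.1353, 0.11]
orientation: [-179.9, 0.0, 89.2]
contact_force: [1.1, 0.3, 0.2]
opening: 0.653
gripper_force: 0.0
```

View pics/g1.png

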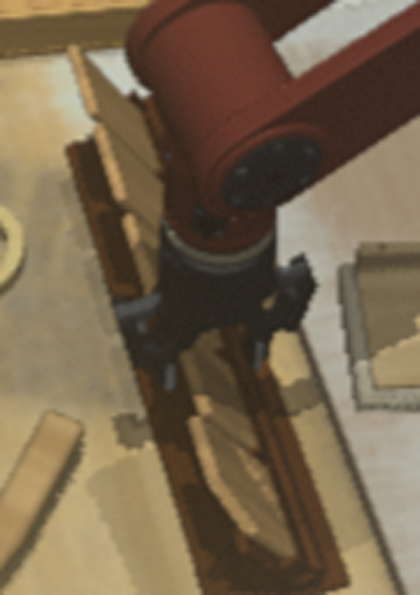

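The gripper straddles the short card at about (215,380), with one finger in front at (260,350) and one behind at (165,370). I'll lower it and close.

```bash
python3 -m inch '[[-0.3,[0,0,-6],0],[-0.3,[0,0,-12],0],[-0.3,[0,0,-12],0],[0.6,[0,0,-12],0],[0.6,[0,0,-12],0],[0.6,[0,0,-12],0],[1,[0,0,-12],0],[1,[0,0,-12],0],[1,[0,0,-12],0],[1,[0,0,-12],0]]' 25
```

```text
t: 6.15
tool_pos: [0.6021, 0.1356, 0.1006]
orientation: [-179.9, 0.0, 89.2]
contact_force: [-2.6, -0.3, 5.7]
opening: 0.226
gripper_force: 22.7
```

```bash
python3 -m inch '[[1,[1,0,2],0],[1,[2,0,4],0],[1,[4,0,8],0],[1,[6,0,12],0],[1,[8,0,16],0],[1,[10,0,20],0],[1,[12,0,24],0],[1,[14,0,28],0],[1,[16,0,32],0],[1,[16,0,32],0]]' 30
python3 - <<'E'
from h import *
p=cam('scene'); save(p,'g2.png',(280,150,400,320),3.5)
E
```

```text
t: 7.15
tool_pos: [0.6136, 0.1355, 0.1291]
orientation: [-179.2, 0.0, 89.2]
contact_force: [-6.7, 0.3, 1.3]
opening: 0.209
gripper_force: 28.8
```

View pics/g2.png

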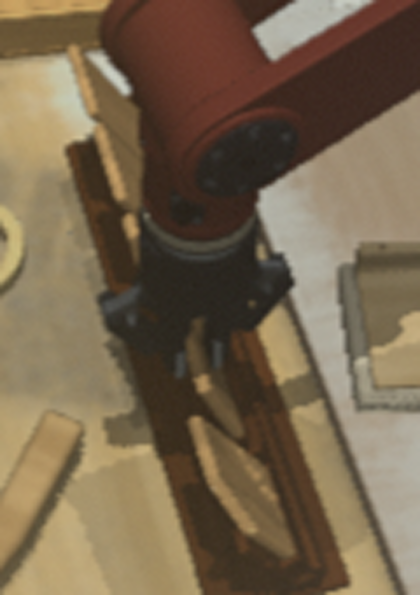

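The card is held at about (205,370) and its foot has cleared the lip, so I'll lift straight up.

```bash
python3 -m inch '[[1,[0,0,10],0],[1,[0,0,25],0],[1,[0,0,40],0],[1,[0,0,55],0],[1,[0,0,75],0],[1,[0,0,95],0],[1,[0,0,115],0],[1,[0,0,130],0],[1,[0,0,140],0],[1,[0,0,140],0]]' 35
python3 - <<'E'
from h import *
p=cam('scene'); save(p,'g3.png',(280,150,400,320),3.5)
E
```

```text
t: 8.2
tool_pos: [0.6197, 0.1356, 0.2731]
orientation: [179.8, -0.0, 89.2]
contact_force: [0.0, -0.1, -1.1]
opening: 0.113
gripper_force: 35.0
```

View pics/g3.png

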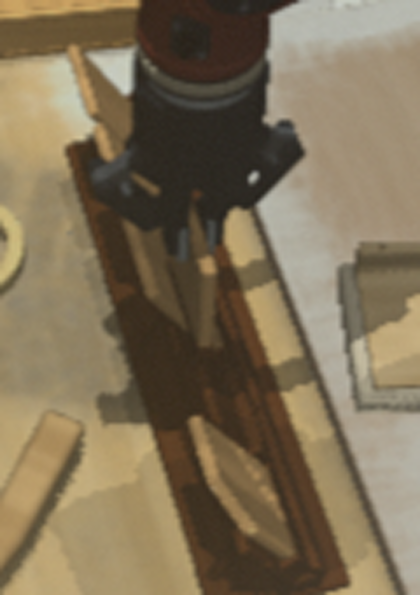

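The short card hangs upright and flush in the grip (about 205,300). It goes to the crate next.

```bash
python3 -m inch '[[1,[-4,-20,5],0],[1,[-11,-65,5],-0.02],[1,[-19,-115,5],-0.04],[1,[-27,-165,5],-0.06],[1,[-35,-215,5],-0.08],[1,[-43,-265,5],-0.1],[1,[-51,-315,5],-0.12],[1,[-59,-365,5],-0.138],[1,[-66,-412,5],-0.138],[1,[-71,-442,5],-0.138]]'
python3 -m inch '[[1,[-1,-8,0],0],[1,[-2,-16,0],0],[1,[-2,-16,-30],0],[1,[-2,-16,-60],0],[1,[-2,-16,-90],0],[1,[-2,-16,-120],0],[1,[-2,-16,-145],0],[1,[-2,-16,-165],0],[1,[-2,-16,-175],0],[1,[-2,-16,-175],0]]'
python3 - <<'E'
from h import *
p=cam('scene'); save(p,'g4.png',(240,80,360,200),4)
E
```

```text
t: 9.25
tool_pos: [0.546, -0.3096, 0.2743]
orientation: [-179.8, -0.0, 81.1]
contact_force: [0.1, 0.7, -1.3]
opening: 0.107
gripper_force: 35.0
t: 10.25
tool_pos: [0.5447, -0.3203, 0.0989]
orientation: [-179.8, -0.1, 81.4]
contact_force: [0.1, 1.0, -1.1]
opening: 0.109
gripper_force: 35.0
```

View pics/g4.png

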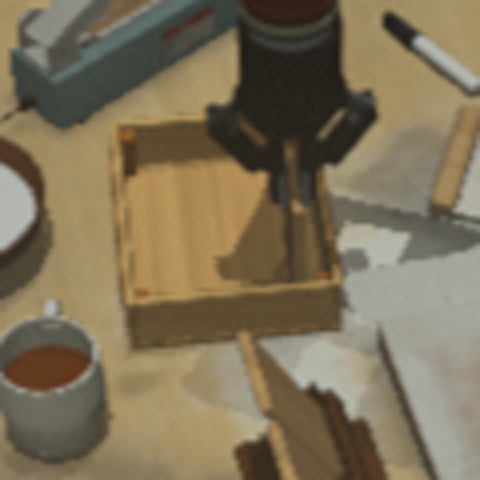

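The card is inside the crate near its front wall, at about (290,230). I'll lower it, open a little, nudge it towards +x so it topples inward, then lift.

```bash
python3 -m inch '[[1,[0,0,-5],0],[1,[0,0,-10],0],[1,[0,0,-13],0],[1,[0,0,-13],0],[0,[0,0,-13],0],[0,[0,0,-13],0],[0,[0,0,-13],0],[0,[0,0,-13],0],[0,[0,0,-13],0],[0,[0,0,-13],0]]'
python3 -m inch '[[0,[10,-1,0],0],[0,[20,-3,0],0],[0,[30,-5,0],0],[0,[40,-6,0],0],[0,[44,-7,5],0],[0,[44,-7,25],0],[0,[44,-7,50],0],[0,[44,-7,85],0],[0,[44,-7,125],0],[0,[44,-7,165],0]]'
python3 - <<'E'
from h import *
p=cam('scene'); save(p,'g5.png',(240,80,360,200),4)
E
```

```text
t: 11.3
tool_pos: [0.5458, -0.3225, 0.0884]
orientation: [180.0, 0.0, 81.3]
contact_force: [-0.3, 0.1, -0.5]
opening: 0.499
gripper_force: 0.0
t: 12.3
tool_pos: [0.5896, -0.3293, 0.2547]
orientation: [-180.0, -0.0, 81.3]
contact_force: [-0.2, -1.0, 0.1]
opening: 0.497
gripper_force: 0.0
```

View pics/g5.png

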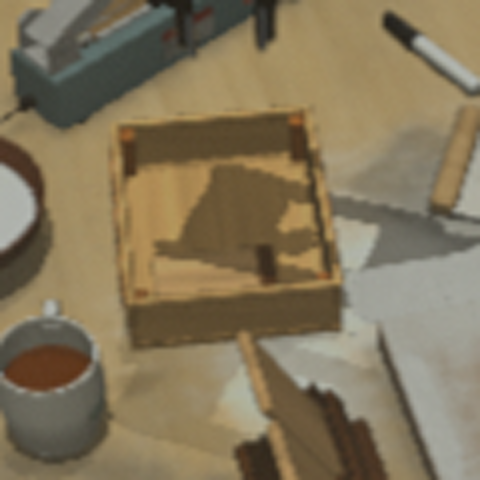

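The short card lies flat in the crate, its foot strip at about (265,262). Now the chipped card: TCP to (0.6175, 0.2165), slightly to the whole side of the top edge, yaw 89.2.

```bash
python3 -m inch '[[-0.3,[2,30,5],0.01],[-0.3,[5,75,5],0.03],[-0.3,[7,125,5],0.05],[-0.3,[10,175,5],0.07],[-0.3,[12,225,5],0.09],[-0.3,[15,275,5],0.11],[-0.3,[17,325,5],0.138],[-0.3,[20,375,5],0.138],[-0.3,[22,425,5],0.138],[-0.3,[24,470,5],0.138]]' 25
python3 -m inch '[[-0.3,[2,40,0],0],[-0.3,[4,66,0],0],[-0.3,[4,76,0],0],[-0.3,[4,76,0],0],[-0.3,[4,76,0],0],[-0.3,[4,76,-25],0],[-0.3,[4,76,-50],0],[-0.3,[4,76,-70],0],[-0.3,[4,76,-80],0],[-0.3,[4,76,-80],0]]'
```

```text
t: 13.35
tool_pos: [0.6136, 0.143, 0.2588]
orientation: [180.0, -0.0, 89.2]
contact_force: [0.9, 0.8, -0.4]
opening: 0.65
gripper_force: 0.0
t: 14.35
tool_pos: [0.6167, 0.2147, 0.1763]
orientation: [-179.8, 0.1, 89.1]
contact_force: [0.3, -0.6, 0.4]
opening: 0.648
gripper_force: 0.0
```

```bash
python3 -m inch '[[-0.3,[0,1,-15],0],[-0.3,[0,1,-30],0],[-0.3,[0,1,-40],0],[-0.3,[0,1,-50],0],[-0.3,[0,1,-50],0],[0.6,[0,1,-50],0],[0.6,[0,1,-50],0],[1,[0,1,-50],0],[1,[0,1,-50],0],[1,[0,1,-50],0]]' 25
```

```text
t: 15.35
tool_pos: [0.6181, 0.2177, 0.1297]
orientation: [180.0, -0.0, 89.2]
contact_force: [-1.1, 0.1, 6.3]
opening: 0.233
gripper_force: 24.0
```

```bash
python3 - <<'E'
from workcell import telemetry as t
s=t.read_state(); print(s['opening'],s['gripper_force'],s['contact_force'],s['tool_pos'])
E
```

```text
0.2332720434784099 24.00104760134127 [-1.10123383  0.05966972  6.28274189] [0.61806924 0.21772469 0.12968164]
```

```bash
python3 -m inch '[[1,[1,0,2],0],[1,[2,0,4],0],[1,[4,0,8],0],[1,[6,0,12],0],[1,[8,0,16],0],[1,[10,0,20],0],[1,[12,0,24],0],[1,[14,0,28],0],[1,[16,0,32],0],[1,[16,0,32],0]]' 30
python3 -m inch '[[1,[0,0,10],0],[1,[0,0,25],0],[1,[0,0,40],0],[1,[0,0,55],0],[1,[0,0,75],0],[1,[0,0,95],0],[1,[0,0,115],0],[1,[0,0,130],0],[1,[0,0,145],0],[1,[0,0,145],0]]' 35
python3 - <<'E'
from h import *
p=cam('scene'); q=cam('top')
for x in(p,q):
  for k in('card_a','card_chipped','card_short'): print(k,[(round(d['score'],2),np.round(d['rect']).tolist(),int(d['region'].sum())) for d in viewer.cut_out(x,k)])
E
```

```text
t: 16.35
tool_pos: [0.6315, 0.2173, 0.1587]
orientation: [-179.7, 0.1, 89.2]
contact_force: [-5.7, 0.6, 0.5]
opening: 0.214
gripper_force: 29.2
t: 17.35
tool_pos: [0.6357, 0.2177, 0.3088]
orientation: [179.6, -0.1, 89.2]
contact_force: [-0.3, -0.1, -0.4]
opening: 0.105
gripper_force: 37.1
card_a [(0.71, [297.0, 162.0, 319.0, 194.0], 292), (0.57, [306.0, 184.0, 321.0, 211.0], 212), (0.55, [315.0, 214.0, 318.0, 216.0], 17)]
card_chipped [(0.62, [332.0, 238.0, 344.0, 285.0], 483)]
card_short [(0.77, [282.0, 142.0, 307.0, 154.0], 312)]
card_a [(0.89, [330.0, 187.0, 361.0, 216.0], 821), (0.74, [264.0, 185.0, 294.0, 214.0], 790), (0.69, [296.0, 184.0, 330.0, 216.0], 805)]
card_chipped [(0.68, [294.0, 185.0, 328.0, 215.0], 749), (0.56, [200.0, 171.0, 217.0, 186.0], 183)]
card_short [(0.64, [402.0, 184.0, 431.0, 221.0], 918)]
```

```bash
python3 -m inch '[[1,[-4,-20,0],0],[1,[-12,-65,0],-0.02],[1,[-21,-114,0],-0.04],[1,[-30,-163,0],-0.06],[1,[-39,-212,0],-0.08],[1,[-48,-261,0],-0.1],[1,[-57,-310,0],-0.12],[1,[-66,-359,0],-0.138],[1,[-75,-408,0],-0.138],[1,[-84,-455,0],-0.138]]'
python3 -m inch '[[1,[-9,-48,0],0],[1,[-18,-96,0],0],[1,[-24,-130,0],0],[1,[-30,-160,0],0],[1,[-33,-175,0],0],[1,[-33,-175,0],0],[1,[-33,-175,-40],0],[1,[-33,-175,-80],0],[1,[-33,-175,-110],0],[1,[-33,-175,-125],0]]'
```

```text
t: 18.75
tool_pos: [0.5482, -0.2402, 0.3054]
orientation: [180.0, 0.0, 81.2]
contact_force: [0.7, -0.5, -0.8]
opening: 0.107
gripper_force: 37.1
t: 19.75
tool_pos: [0.5155, -0.4089, 0.1762]
orientation: [-179.7, -0.3, 81.4]
contact_force: [-0.1, 0.8, -1.2]
opening: 0.105
gripper_force: 37.1
```

```bash
python3 -m inch '[[1,[3,0,0],0],[1,[3,0,-10],0],[1,[3,0,-20],0],[1,[3,0,-30],0],[1,[3,0,-38],0],[1,[3,0,-45],0],[1,[3,0,-50],0],[1,[3,0,-54],0],[1,[3,0,-57],0],[1,[3,0,-57],0]]'
```

```text
t: 20.75
tool_pos: [0.5196, -0.4124, 0.1228]
orientation: [-180.0, -0.0, 81.3]
contact_force: [0.4, -0.6, -1.1]
opening: 0.108
gripper_force: 37.1
```

```bash
python3 -m inch '[[1,[0,0,-2],0],[1,[0,0,-4],0],[1,[0,0,-6],0],[1,[0,0,-7],0],[1,[0,0,-8],0],[1,[0,0,-8],0],[1,[0,0,-8],0],[1,[0,0,-8],0],[1,[0,0,-8],0],[1,[0,0,-8],0]]'
python3 - <<'E'
from h import *
p=cam('scene'); q=cam('top')
for x in(p,q):
  for k in('card_chipped','card_short','crate'): print(k,[(round(d['score'],2),np.round(d['rect']).tolist(),int(d['region'].sum())) for d in viewer.cut_out(x,k)])
E
```

```text
t: 21.75
tool_pos: [0.5198, -0.4126, 0.1154]
orientation: [180.0, 0.0, 81.3]
contact_force: [-0.5, -0.2, -1.4]
opening: 0.108
gripper_force: 37.1
card_chipped [(0.72, [311.0, 94.0, 311.0, 139.0], 187)]
card_short []
crate [(0.82, [268.0, 109.0, 326.0, 167.0], 2428)]
card_chipped [(0.6, [402.0, 188.0, 433.0, 222.0], 964), (0.59, [432.0, 228.0, 459.0, 239.0], 147)]
card_short [(0.8, [404.0, 187.0, 434.0, 223.0], 976)]
crate [(0.79, [397.0, 172.0, 483.0, 245.0], 3537)]
```

```bash
python3 -m inch '[[1,[0,0,-3],0],[1,[0,0,-4],0],[1,[0,0,-4],0],[0,[0,0,-4],0],[0,[0,0,-4],0],[0,[0,0,-4],0],[0,[0,0,-4],0],[0,[0,0,-4],0],[0,[0,0,-4],0],[0,[0,0,-4],0]]'
python3 -m inch '[[0,[10,-1,0],0],[0,[20,-3,0],0],[0,[30,-5,0],0],[0,[40,-6,0],0],[0,[46,-7,5],0],[0,[46,-7,25],0],[0,[46,-7,50],0],[0,[46,-7,85],0],[0,[46,-7,125],0],[0,[46,-7,165],0]]'
python3 -m inch '[[0,[-20,0,10],0],[0,[-50,0,20],0],[0,[-80,0,20],0],[0,[-110,0,20],0],[0,[-140,0,20],0],[0,[-140,0,20],0],[0,[-140,0,20],0],[0,[-140,0,20],0],[0,[-140,0,20],0],[0,[-140,0,20],0]]'
python3 - <<'E'
from h import *
p=cam('scene'); q=cam('top')
for x in(p,q):
  for k in('card_a','card_chipped','card_short','crate'):
    for d in viewer.cut_out(x,k):
      ys,xs=np.nonzero(d['region']); w=toz(x,(xs.mean(),ys.mean()),[0,0,1],.015)[:2]
      c=max(cv2.findContours(d['region'].astype(np.uint8),0,2)[0],key=cv2.contourArea)
      r=cv2.minAreaRect(np.array([toz(x,u[0],[0,0,1],.017)[:2]*1000 for u in c],np.float32))
      print(k,round(d['score'],2),np.round(d['rect']).tolist(),len(xs),'table-level',w.round(3),np.round(r[1]),round(r[2]))
E
```

```text
t: 23.15
tool_pos: [0.5197, -0.4125, 0.1112]
orientation: [-180.0, -0.0, 81.3]
contact_force: [-0.5, 0.3, -0.0]
opening: 0.499
gripper_force: 0.0
t: 24.15
tool_pos: [0.5659, -0.4192, 0.2778]
orientation: [-180.0, -0.0, 81.3]
contact_force: [0.2, 0.4, 0.4]
opening: 0.498
gripper_force: 0.0
t: 25.15
tool_pos: [0.4266, -0.4194, 0.2961]
orientation: [-180.0, -0.0, 81.3]
contact_force: [0.4, -0.3, -0.0]
opening: 0.497
gripper_force: 0.0
card_a 0.87 [299.0, 163.0, 324.0, 199.0] 364 table-level [ 0.585 -0.193] [ 39. 158.] 22
card_a 0.69 [306.0, 183.0, 335.0, 221.0] 392 table-level [ 0.586 -0.099] [ 41. 143.] 23
card_a 0.6 [312.0, 212.0, 345.0, 249.0] 466 table-level [ 0.586 -0.003] [ 46. 140.] 23
card_chipped 0.92 [273.0, 120.0, 308.0, 141.0] 655 table-level [ 0.592 -0.419] [ 84. 133.] 78
crate 0.79 [268.0, 106.0, 325.0, 168.0] 1930 table-level [ 0.582 -0.391] [266. 179.] 81
crate 0.27 [298.0, 161.0, 326.0, 198.0] 357 table-level [ 0.585 -0.193] [ 41. 154.] 22
card_a 0.7 [261.0, 186.0, 295.0, 214.0] 817 table-level [0.607 0.06 ] [81. 81.] 1
card_a 0.69 [298.0, 183.0, 329.0, 212.0] 812 table-level [ 0.605 -0.034] [81. 78.] 1
card_a 0.59 [331.0, 187.0, 361.0, 216.0] 843 table-level [ 0.605 -0.125] [81. 87.] 1
card_chipped 0.73 [433.0, 187.0, 466.0, 232.0] 1120 table-level [ 0.589 -0.419] [ 74. 129.] 81
card_short 0.9 [403.0, 184.0, 435.0, 222.0] 973 table-level [ 0.605 -0.329] [ 76. 102.] 83
crate 0.71 [397.0, 174.0, 479.0, 247.0] 2865 table-level [ 0.578 -0.393] [224. 179.] 81
```

Both faulty cards lie flat in the crate: 74x129 mm at (0.59, -0.42) and 76x102 mm at (0.605, -0.33). The three sound cards still show in their bays, and the arm is clear.

```bash
python3 -c "
from workcell import bot
print(bot.finish_job())"
```

```text
the job is handed in; nothing more can be done
None
```

I put the chipped card and the short card in the crate, both lying flat, left the three sound cards standing in the rack, and handed the job in at about 25 s of the 72 s allowed.

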